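# Stroke a linear slide through its full travel

## Robot

A 7-joint arm with a two-finger parallel gripper is mounted at the origin on a cart in front of the work surface, level with it; the furniture and walls round the work are solid. World frame = base frame: x ahead of the robot, y to its left, z up, the work surface at z = 0. Lengths are in m, angles in rad, forces in N, time in s.
With the tool pointing down it reaches from about 0.35 to 0.9 m from the base axis. Payload 8.1 kg.
Tool frame: the origin (TCP) lies midway between the tips of the shut fingers; the grasp point (between the pads) lies 19 mm behind it; z points along the fingers, y is the line along which they close (so a half turn about z gives the same grasp; the last joint's range is limited). The gripper opens to 92 mm and grips with 3 to 60 N. Pads are 19 mm wide; open, the fingers measure 130 mm over their backs; the gripper's body (75 mm by 190 mm) begins 47 mm behind the grasp point.
Start: joints at [1.081, 0.434, 0.025, 1.573, -0.012, 1.134, -0.075], TCP at [0.236, -0.579, 0.227] pointing down, gripper open.
Joint ranges: [-2.62, 2.62], [-0.44, 2.09], [-1.27, 1.32], [0.08, 2.57], [-1.32, 4.46], [0.12, 2], [-2.74, 2.74]. Speed limits (rad/s): [2.22, 2.22, 3.01, 3.01, 3.14, 3.14, 3.14].

## Interface

Orientations are given as a rotation vector (axis times angle).
In Python, from cell import arm gives the robot as it stands.
- The arm moves only by the tool send_rows, never from a script. Its argument "increments" is a list of rows, each a list of 3 entries, a list of its own where there are three numbers: the finger opening in cm, from 0 to 9.18, then the shift along the tool's x, y, z in cm, then the turn, a rotation vector about the tool's x, y, z in rad. A call has 1 to 5 rows; each row shifts and turns the commanded pose from where the row before left it, along the tool's axes as they then stand; what a row does not reach is not made up. A row lasts 1/10 s, in which the tool goes at most 50 mm and 8.59 degrees, less where a joint would pass 70% of its speed; a pose out of reach is approached as far as the arm can. A call is refused whole if a number of a shift passes 5 or a number of a turn 0.15, either way. A call with a gripper value outside its range is refused whole. The fingers move at their own pace and stop on an object; "force" is the grip in N (left out, the last holds). Time passes only in rows, so rows that do not move let the fingers close. It gives the time, the measured TCP pose, the force, the opening and the grip force at its end, in the units of the state.
- arm.observe(): the state, without advancing time (a new reading comes with each control period).
- arm.get_image(name): name is "side" or "top" or "wrist"; returns the picture (480x640x3 uint8, red, green, blue); there is no depth.
- arm.camera_params(name): a dict with "camera_matrix" (3x3 intrinsics, pixels), "R" (3x3) and "t" (3): a world point X has camera coordinates R X + t. Camera axes: x right, y down, z forward; pixel columns grow to the right and rows downward; lengths in m; the calibration is good to about 2 mm. A picture is of the moment at which its call begins: read the wrist's pose just before it. camera_params takes no time and is no camera call; for the wrist camera it gives the pose at the moment of the call.
- arm.sign_off(): hands the job in; it is judged then, once.
The state is a dict: "clock": time; "joints": joint angles; "dq": joint speeds; "joint_efforts": joint torques, N m; "position": TCP position; "ee_rot": TCP orientation; "force": force on the tool from outside, world axes, zero at the start; "ft_torque": the same for the moment, N m; "width": opening from 0.0 (shut) to 1.0 (fully open); "gripper_force": force on a finger pad.
Only numpy, scipy, OpenCV 4.12 (cv2) and the standard library are available. Lean on these libraries where they do the work, as an engineer would, in place of code of your own. Each camera call takes 0.05 s, during which the arm holds its last target. There are 200 camera calls.

## Task

Two linear slides stand on the bench for a check for sticky spots, and the one with the orange grip is next. Slowly run its carriage all the way to the red end stop, then all the way back to the green end stop, and let go of it there. Leave the carriage of the slide with the blue grip where it is.

Things in the scene. Friction and masses are not known exactly. Their poses are not given: they have to be found in the camera images.
- orange_slide_grip (a point): Centre of the orange grip: a 22 x 22 mm square post, 40 mm tall, on the 50 x 60 mm aluminium carriage that is to be stroked; it moves along with the carriage. 64 mm above the bench: the post spans heights 42 to 82 mm, the carriage lies below 42 mm. y axis: level along the rail, from the green stop to the red stop; x: level across the rail; z: up. The post's sides are square to x and y.
- orange_slide_carriage (a joint): Position of the orange-gripped carriage along its rail, m: 0 against the green end stop, 0.14 against the red one; it grows along the grip's +y axis. About 2 N of friction, plus 5 N per m/s; it stays where it is left. Its fixed grey base is 60 mm wide and 256 mm long; the stops at its ends are 52 mm wide and 38 mm high.
- blue_slide_grip (a point): Centre of the blue grip of the other slide, built alike in the same sizes and with the same axes, which is to be left alone; 64 mm above the bench.
- microscope: The white stereo microscope on a pile of green trays at the left, standing fixed: an obstacle to keep the arm clear of. Microscope and trays together fill from 170 mm nearer the robot to 170 mm beyond this origin (under its base, 62 mm above the bench), and from 110 mm to its left (+y) to 130 mm to its right, up to 370 mm above the bench.

How it is judged:
On the way, in this order (a step that is already met when the one before it is completed fails the run):
1. the orange-gripped carriage is run to the red end stop (within 10 mm) (value of joint orange_slide_carriage above 0.13 m), for 0.1 s.
2. then it is run back to the green end stop (within 10 mm) (value of joint orange_slide_carriage below 0.01 m), for 0.1 s.
At the end, for the whole second after the job is handed in: The orange-gripped carriage stands still within 10 mm of the green end stop, after having been at the red one, and the blue-gripped carriage is within 10 mm of where it started (value of joint orange_slide_carriage below 0.01 m and velocity of joint orange_slide_carriage between -0.01 and 0.01 m/s and distance of blue_slide_grip from where it was at the start of the episode below 0.01 m); the robot touches nothing.
It fails at once if the orange-gripped carriage is run faster than 0.4 m/s (velocity of joint orange_slide_carriage above 0.4 m/s or velocity of joint orange_slide_carriage below -0.4 m/s).
It fails at once if the blue-gripped carriage is moved by more than 10 mm (distance of blue_slide_grip from where it was at the start of the episode above 0.01 m).
It also fails if it takes over 38 s, if anything falls off the work surface, if the arm or the gripper's body presses on something with over 40 N, if the wrist force passes 120 N, or if a joint passes its speed limit or range.

## Working session

There is one attempt and no reset: what is moved stays moved. The work goes in short steps, Python scripts to look and compute and a tool call to move; the robot and the scene stay as the last step left them, time stands still between calls to the robot, and variables do not carry over. Pictures are saved under pics/ and viewed, at most 10 in all, crops included, and the job is handed in when it is done.

Besides the shell and the picture viewer there is one more tool, called after ">>>" in YAML: its name, and indented under it one key for each argument. send_rows: Moves the arm, as the interface text tells. Its arguments: {"type":"object","properties":{"increments":{"type":"array"},"force":{"type":"number"}},"required":["increments"]}

```bash
mkdir -p pics
python3 - <<'E'
from cell import arm
import cv2
print(arm.observe())
for n in("top","side"):
    cv2.imwrite(f"pics/{n}0.png",arm.get_image(n)[:,:,::-1])
    p=arm.camera_params(n);print(n,p)
E
```

```text
{'clock': 0.0, 'joints': array([ 1.08140953,  0.43524161,  0.02497736,  1.57408516, -0.01166369,
        1.13402322, -0.0750652 ]), 'dq': array([ 1.29607088e-03,  4.96625732e-04,  6.68263874e-04,  5.17235862e-04,
       -1.66580467e-04, -1.58836824e-03,  2.13486177e-05]), 'joint_efforts': array([-1.19675979e-04, -6.67857742e+01,  9.85009633e-01, -3.14470267e+01,
       -6.05486124e-02,  4.29307984e-02,  2.28615331e-04]), 'position': array([ 0.23552763, -0.57836374,  0.22593806]), 'ee_rot': array([-3.08151269e+00, -6.03381349e-01,  6.25208293e-04]), 'force': array([-0.22209145,  0.05735655, -0.09469405]), 'ft_torque': array([-0.01774106, -0.00391147,  0.00467619]), 'gripper_force': 0.0, 'width': 1.0023383492070739}
top {'camera_matrix': array([[539.02163595,   0.        , 308.35487573],
       [  0.        , 539.02163595, 235.50409604],
       [  0.        ,   0.        ,   1.        ]]), 'R': array([[ 4.66501930e-01, -8.84520056e-01,  4.68749236e-04],
       [-8.60104598e-01, -4.53748577e-01, -2.33092922e-01],
       [ 2.06388059e-01,  1.08335125e-01, -9.72454354e-01]]), 't': array([-0.16207619,  0.54001229,  0.854837  ])}
side {'camera_matrix': array([[619.25575512,   0.        , 324.67881726],
       [  0.        , 619.25575512, 244.49636022],
       [  0.        ,   0.        ,   1.        ]]), 'R': array([[-0.88183481,  0.47122655, -0.01768908],
       [ 0.34586207,  0.62082319, -0.70353251],
       [-0.32054141, -0.62651744, -0.71044289]]), 't': array([ 0.40581713, -0.21095151,  1.51724122])}
```

View pics/top0.png

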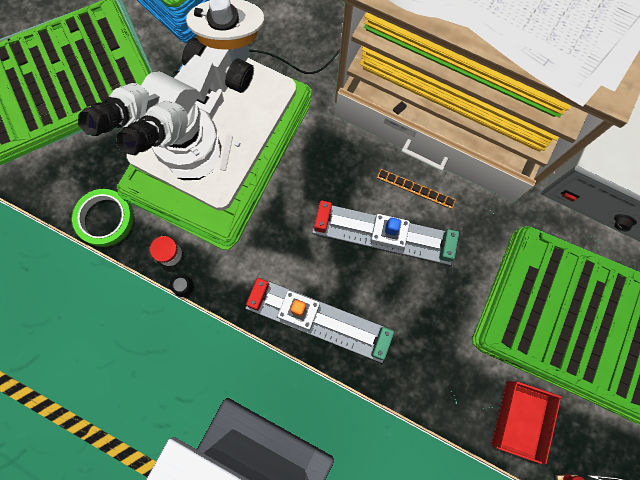

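View pics/side0.png

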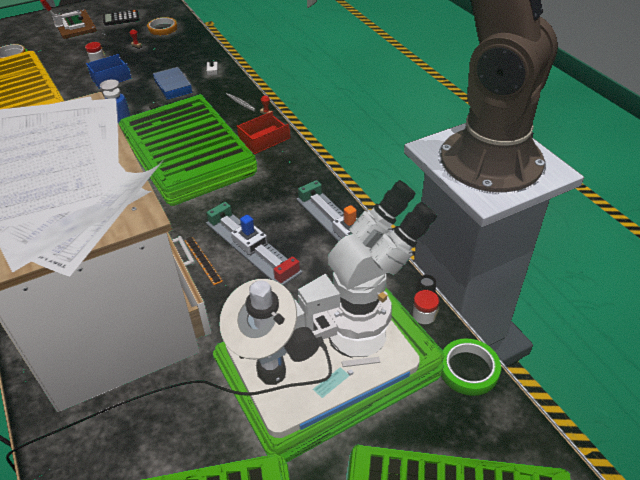

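The top view shows the orange grip near (298,307), its red stop near (257,294) and its green stop near (383,343). The blue grip is near (394,228), and the microscope stands at the upper left.

```bash
cat > h.py <<'E'
import numpy as np, cv2
from cell import arm
from scipy.spatial.transform import Rotation as Ro
def ray(p,uv,z):
    K,R,t=p["camera_matrix"],p["R"],p["t"]
    d=R.T@np.linalg.solve(K,[uv[0],uv[1],1.]); c=-R.T@t
    return c+d*(z-c[2])/d[2]
def blob(im,h0,h1,near=None,smin=140,vmin=70):
    h=cv2.cvtColor(im,cv2.COLOR_RGB2HSV)
    m=cv2.inRange(h,(h0,smin,vmin),(h1,255,255))
    n,l,s,c=cv2.connectedComponentsWithStats(m)
    return [(s[i],c[i],l==i) for i in range(1,n) if s[i][4]>40]
E
python3 - <<'E'
from h import *
im=cv2.cvtColor(cv2.imread("pics/top0.png"),cv2.COLOR_BGR2RGB);p=arm.camera_params("top")
def near(bl,uv):
    return min(bl,key=lambda b:np.hypot(*(b[1]-uv)))
for n,h0,h1,uv,z,s in(("orange",8,20,(298,307),.08,140),("blue",105,125,(394,228),.08,140),("redO",0,5,(257,294),.036,140),("greenO",65,85,(383,343),.036,80),("redB",0,5,(323,216),.036,140),("greenB",65,85,(451,243),.036,80)):
    b=near(blob(im,h0,h1,smin=s),uv); print(n,b[1],b[0],ray(p,b[1],z).round(4))
print(ray(p,(298,304),.082),Ro.from_rotvec(arm.observe()["ee_rot"]).as_matrix().round(3))
E
```

```text
orange [297.88947368 307.56315789] [291 300  15  16 190] [0.4356 0.0657 0.08  ]
blue [392.5971564  225.98578199] [385 218  16  17 211] [ 0.6304 -0.0108  0.08  ]
redO [256.51260504 293.31932773] [246 278  22  32 357] [0.4276 0.1427 0.036 ]
greenO [382.94550409 343.11444142] [373 327  21  33 367] [ 0.4534 -0.0856  0.036 ]
redB [322.47941176 215.83235294] [314 200  18  33 340] [0.6026 0.1063 0.036 ]
greenB [450.38580247 243.64814815] [442 229  17  30 324] [ 0.6623 -0.1152  0.036 ]
[0.44062129 0.06816323 0.082     ] [[ 0.926  0.377 -0.001]
 [ 0.377 -0.926  0.001]
 [-0.    -0.001 -1.   ]]
```

Run:
```python
from h import *
p=arm.camera_params("top")
for n,uv,z in(("tray near-right",(222,238),.055),("tray far-right",(308,95),.055),("tray left",(120,185),.055),("eye1",(135,150),.33),("eye2",(92,132),.33)):
    print(n,ray(p,uv,z).round(3))
```

```text
tray near-right [0.482 0.239 0.055]
tray far-right [0.789 0.234 0.055]
tray left [0.481 0.446 0.055]
eye1 [0.493 0.321 0.33 ]
eye2 [0.488 0.381 0.33 ]
```

>>> send_rows:
  increments:
    - [9.18,[2.86,-3.48,0],[0,0,-0.0865]]
    - [9.18,[3.15,-3.22,0],[0,0,-0.0865]]
    - [9.18,[3.41,-2.93,0],[0,0,-0.0865]]
    - [9.18,[3.65,-2.63,0],[0,0,-0.0865]]
    - [9.18,[3.87,-2.3,0],[0,0,-0.0865]]

```text
clock: 0.6
position: [0.3025, -0.362, 0.2265]
ee_rot: [-2.879, -1.256, 0.0]
force: [1.4, 0.1, 0.4]
width: 0.999
gripper_force: 0.0
```

>>> send_rows:
  increments:
    - [9.18,[4.05,-1.97,0],[0,0,-0.0865]]
    - [9.18,[4.2,-1.61,0],[0,0,-0.0865]]
    - [9.18,[4.33,-1.24,0],[0,0,-0.0865]]
    - [9.18,[4.42,-0.86,0],[0,0,-0.0865]]
    - [9.18,[4.47,-0.48,0],[0,0,-0.0865]]

```text
clock: 1.1
position: [0.3688, -0.1471, 0.2267]
ee_rot: [2.543, 1.844, -0.0]
force: [0.8, 0.6, 0.3]
width: 1.0
gripper_force: 0.0
```

>>> send_rows:
  increments:
    - [9.18,[4.5,-0.09,0],[0,0,-0.0865]]
    - [9.18,[4.49,0.3,0],[0,0,-0.0865]]
    - [9.18,[4.45,0.69,0],[0,0,-0.0865]]
    - [9.18,[4.37,1.07,0],[0,0,-0.0865]]
    - [9.18,[4.26,1.44,0],[0,0,-0.0865]]

```text
clock: 1.6
position: [0.4353, 0.0677, 0.2267]
ee_rot: [2.088, 2.347, -0.0]
force: [-0.2, -0.1, 0.3]
width: 1.001
gripper_force: 0.0
```

>>> send_rows:
  increments:
    - [9.18,[0,0,0],[0,0,0]]
    - [9.18,[0,0,0],[0,0,0]]
    - [9.18,[0,0,0],[0,0,0]]

```text
clock: 1.9
position: [0.4348, 0.065, 0.2264]
ee_rot: [-2.094, -2.342, 0.002]
force: [-0.4, -1.1, 0.8]
width: 0.998
gripper_force: 0.0
```

Run:
```python
from h import *
o=arm.observe();p=arm.camera_params("wrist");im=arm.get_image("wrist")
cv2.imwrite("pics/w1.png",im[:,:,::-1])
M=Ro.from_rotvec(o["ee_rot"]).as_matrix();print(o["position"],o["joints"].round(2));print(M.round(3))
for n,h0,h1,z in(("orange",8,20,.08),("red",0,5,.038),("green",65,85,.038)):
    for b in blob(im,h0,h1,smin=100):
        if b[0][4]>400: print(n,b[0],ray(p,b[1],z).round(4))
```

```text
[0.43475941 0.06498056 0.22635976] [ 0.28  0.2  -0.64  1.96  0.14  1.03 -0.3 ]
[[-0.112  0.994 -0.001]
 [ 0.994  0.112 -0.001]
 [-0.001 -0.001 -1.   ]]
orange [304 198  26  32 758] [0.4361 0.0698 0.08  ]
orange [557 238  39  69 565] [0.6712 0.0457 0.08  ]
orange [104 325  34  64 963] [ 0.2587 -0.0955  0.08  ]
orange [ 490  326   35   63 1010] [ 0.6414 -0.0524  0.08  ]
orange [ 297  402  343   18 4590] [ 0.6348 -0.1207  0.08  ]
red [ 288  112   58   26 1281] [0.4278 0.142  0.038 ]
red [ 460  168   66   31 1548] [0.6004 0.1081 0.038 ]
green [   0    0  119  103 9690] [0.205  0.1835 0.038 ]
green [  133     0   118   341 20560] [0.3217 0.1144 0.038 ]
green [  71  247   61   60 2414] [ 0.2272 -0.0407  0.038 ]
green [293 324  46  15 503] [ 0.4522 -0.073   0.038 ]
green [ 169  372   62   49 2457] [ 0.3331 -0.175   0.038 ]
```

View pics/w1.png

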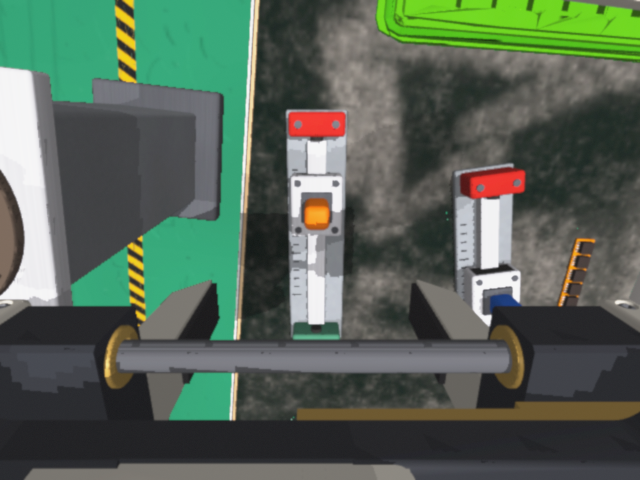

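The wrist view shows the rail running straight up the picture along tool x. The orange post is at (317,214) with both fingers clear of it, and the blue grip is well to the right at about (500,300).

>>> send_rows:
  increments:
    - [9.18,[0.1,0.1,4],[0,0,0]]
    - [9.18,[0.1,0.1,4],[0,0,0]]
    - [9.18,[0,0,4],[0,0,0]]
    - [9.18,[0,0,3],[0,0,0]]
    - [9.18,[0,0,2.4],[0,0,0]]

```text
clock: 2.45
position: [0.4361, 0.0665, 0.051]
ee_rot: [-2.095, -2.34, 0.003]
force: [-0.2, -1.3, 0.4]
width: 0.999
gripper_force: 0.0
```

>>> send_rows:
  force: 20
  increments:
    - [9.18,[0,0,0],[0,0,0]]
    - [4,[0,0,0],[0,0,0]]
    - [1.5,[0,0,0],[0,0,0]]
    - [1.5,[0,0,0],[0,0,0]]
    - [1.5,[0,0,0],[0,0,0]]

```text
clock: 2.95
position: [0.4377, 0.0682, 0.0537]
ee_rot: [2.092, 2.342, 0.002]
force: [0.1, -0.3, -0.6]
width: 0.699
gripper_force: 0.0
```

>>> send_rows:
  increments:
    - [1.5,[0,0,0],[0,0,0]]
    - [1.5,[0,0,0],[0,0,0]]
    - [1.5,[0,0,0],[0,0,0]]
    - [1.5,[0,0,0],[0,0,0]]
    - [1.5,[0,0,0],[0,0,0]]

```text
clock: 3.45
position: [0.4369, 0.0683, 0.0527]
ee_rot: [-2.092, -2.344, 0.0]
force: [-0.0, -0.3, 0.3]
width: 0.264
gripper_force: 0.0
```

>>> send_rows:
  increments:
    - [1.5,[0,0,0],[0,0,0]]
    - [1.5,[0,0,0],[0,0,0]]
    - [1.5,[0,0,0],[0,0,0]]

```text
clock: 3.75
position: [0.4368, 0.0684, 0.0527]
ee_rot: [-2.092, -2.344, 0.0]
force: [-1.7, -0.0, 0.6]
width: 0.24
gripper_force: 20.0
```

Run:
```python
from h import *
o=arm.observe();print(o["position"],o["width"],o["gripper_force"],o["force"])
cv2.imwrite("pics/w2.png",arm.get_image("wrist")[:,:,::-1])
```

```text
[0.43684589 0.06835439 0.05268196] 0.24009033864392812 20.000356435775757 [-1.65841843 -0.01048814  0.59338628]
```

View pics/w2.png

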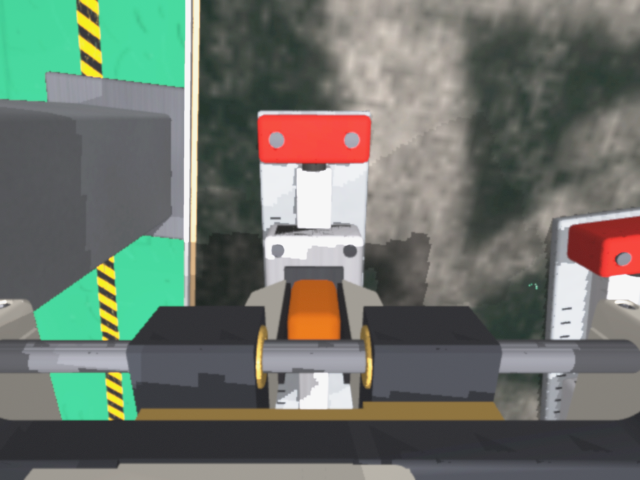

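The wrist view shows the post held between the pads at (315,310), with the red stop ahead at (315,138). I'll run it slowly to red.

>>> send_rows:
  increments:
    - [1.5,[0.4,0,0],[0,0,0]]
    - [1.5,[0.6,0,0],[0,0,0]]
    - [1.5,[0.6,0,0],[0,0,0]]
    - [1.5,[0.6,0,0],[0,0,0]]
    - [1.5,[0.3,0,0],[0,0,0]]

```text
clock: 4.3
position: [0.434, 0.0941, 0.0527]
ee_rot: [-2.091, -2.345, -0.0]
force: [-0.2, -1.9, -0.5]
width: 0.237
gripper_force: 20.0
```

>>> send_rows:
  increments:
    - [1.5,[0.2,0,0],[0,0,0]]
    - [1.5,[0.2,0,0],[0,0,0]]
    - [1.5,[0,0,0],[0,0,0]]
    - [1.5,[0,0,0],[0,0,0]]

```text
clock: 4.7
position: [0.4336, 0.0975, 0.0527]
ee_rot: [-2.091, -2.344, -0.001]
force: [-0.3, 0.7, -1.4]
width: 0.24
gripper_force: 20.0
```

>>> send_rows:
  increments:
    - [1.5,[0.2,0,0],[0,0,0]]
    - [1.5,[0.2,0,0],[0,0,0]]
    - [1.5,[0,0,0],[0,0,0]]
    - [1.5,[0,0,0],[0,0,0]]

```text
clock: 5.1
position: [0.4333, 0.0997, 0.0527]
ee_rot: [2.093, 2.342, -0.002]
force: [0.2, -6.0, 0.9]
width: 0.235
gripper_force: 20.0
```

>>> send_rows:
  increments:
    - [1.5,[0.2,0,0],[0,0,0]]
    - [1.5,[0,0,0],[0,0,0]]
    - [1.5,[0,0,0],[0,0,0]]

```text
clock: 5.4
position: [0.4333, 0.0999, 0.0527]
ee_rot: [2.093, 2.339, -0.005]
force: [1.2, -12.6, 3.4]
width: 0.236
gripper_force: 20.0
```

Run:
```python
from h import *
cv2.imwrite("pics/w3.png",arm.get_image("wrist")[:,:,::-1])
```

```text
(no output)
```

View pics/w3.png

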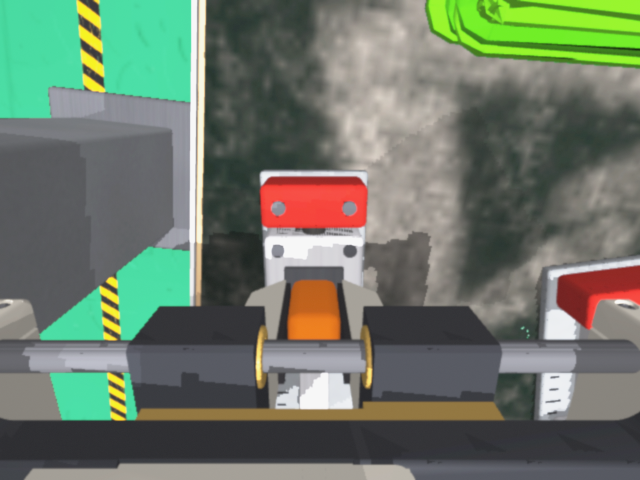

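The wrist view shows the carriage against the red stop's bumper (310,230), and the force has climbed to 12.6 N, so it's at the stop. Next is the run back to green.

>>> send_rows:
  increments:
    - [1.5,[-0.4,0,0],[0,0,0]]
    - [1.5,[-0.8,0,0],[0,0,0]]
    - [1.5,[-0.8,0,0],[0,0,0]]
    - [1.5,[-0.8,0,0],[0,0,0]]
    - [1.5,[-0.8,0,0],[0,0,0]]

```text
clock: 5.95
position: [0.437, 0.0667, 0.0527]
ee_rot: [-2.092, -2.344, 0.0]
force: [-1.2, 2.3, -2.4]
width: 0.236
gripper_force: 20.0
```

>>> send_rows:
  increments:
    - [1.5,[-0.8,0,0],[0,0,0]]
    - [1.5,[-0.8,0,0],[0,0,0]]
    - [1.5,[-0.8,0,0],[0,0,0]]
    - [1.5,[-0.8,0,0],[0,0,0]]
    - [1.5,[-0.8,0,0],[0,0,0]]

```text
clock: 6.45
position: [0.4415, 0.0268, 0.0527]
ee_rot: [-2.092, -2.344, 0.001]
force: [-2.2, 1.6, -0.7]
width: 0.242
gripper_force: 20.0
```

>>> send_rows:
  increments:
    - [1.5,[-0.8,0,0],[0,0,0]]
    - [1.5,[-0.8,0,0],[0,0,0]]
    - [1.5,[-0.8,0,0],[0,0,0]]
    - [1.5,[-0.8,0,0],[0,0,0]]
    - [1.5,[-0.8,0,0],[0,0,0]]

```text
clock: 6.95
position: [0.4459, -0.0129, 0.0527]
ee_rot: [-2.092, -2.344, 0.001]
force: [-3.8, 2.0, 0.4]
width: 0.238
gripper_force: 20.0
```

>>> send_rows:
  increments:
    - [1.5,[-0.8,0,0],[0,0,0]]
    - [1.5,[-0.8,0,0],[0,0,0]]
    - [1.5,[-0.4,0,0],[0,0,0]]
    - [1.5,[-0.3,0,0],[0,0,0]]
    - [1.5,[0,0,0],[0,0,0]]

```text
clock: 7.45
position: [0.4485, -0.036, 0.0527]
ee_rot: [2.093, 2.343, -0.002]
force: [-3.7, -2.9, 1.1]
width: 0.24
gripper_force: 20.0
```

>>> send_rows:
  increments:
    - [1.5,[-0.2,0,0],[0,0,0]]
    - [1.5,[0,0,0],[0,0,0]]
    - [1.5,[0,0,0],[0,0,0]]

```text
clock: 7.75
position: [0.4486, -0.0372, 0.0527]
ee_rot: [-2.092, -2.344, 0.001]
force: [-5.2, -1.1, 2.6]
width: 0.24
gripper_force: 20.0
```

>>> send_rows:
  increments:
    - [1.5,[-0.2,0,0],[0,0,0]]
    - [1.5,[-0.2,0,0],[0,0,0]]
    - [1.5,[0,0,0],[0,0,0]]
    - [1.5,[0,0,0],[0,0,0]]

```text
clock: 8.15
position: [0.4489, -0.0395, 0.0527]
ee_rot: [-2.089, -2.344, -0.001]
force: [-7.5, 6.2, 2.4]
width: 0.239
gripper_force: 20.0
```

The carriage has travelled 140 mm and contact force is rising, so it's at the green stop. I'll release and lift straight up.

>>> send_rows:
  increments:
    - [4,[0.1,0,0],[0,0,0]]
    - [7,[0,0,0],[0,0,0]]
    - [7,[0,0,0],[0,0,0]]
    - [7,[0,0,0],[0,0,0]]
    - [7,[0,0,0],[0,0,0]]

```text
clock: 8.65
position: [0.4496, -0.0401, 0.0528]
ee_rot: [2.092, 2.343, 0.0]
force: [-0.0, 0.2, 0.0]
width: 0.626
gripper_force: 0.0
```

>>> send_rows:
  increments:
    - [7,[0,0,0],[0,0,0]]
    - [7,[0,0,0],[0,0,0]]
    - [7,[0,0,0],[0,0,0]]
    - [7,[0,0,0],[0,0,0]]
    - [7,[0,0,0],[0,0,0]]

```text
clock: 9.15
position: [0.4493, -0.0399, 0.0527]
ee_rot: [2.092, 2.344, -0.0]
force: [0.4, 0.0, -0.3]
width: 0.76
gripper_force: 0.0
```

>>> send_rows:
  increments:
    - [7,[0,0,-1],[0,0,0]]
    - [7,[0,0,-3],[0,0,0]]
    - [7,[0,0,-4],[0,0,0]]
    - [7,[0,0,-4],[0,0,0]]
    - [7,[0,0,-4],[0,0,0]]

```text
clock: 9.65
position: [0.4488, -0.0396, 0.215]
ee_rot: [-2.091, -2.344, -0.001]
force: [0.9, -0.4, 0.1]
width: 0.763
gripper_force: 0.0
```

>>> send_rows:
  increments:
    - [7,[0,0,-1],[0,0,0]]
    - [7,[0,0,0],[0,0,0]]
    - [7,[0,0,0],[0,0,0]]
    - [7,[0,0,0],[0,0,0]]

```text
clock: 10.05
position: [0.4483, -0.04, 0.2214]
ee_rot: [-2.09, -2.342, 0.002]
force: [0.2, -0.4, 0.5]
width: 0.76
gripper_force: 0.0
```

Run:
```python
from h import *
cv2.imwrite("pics/w4.png",arm.get_image("wrist")[:,:,::-1])
```

```text
(no output)
```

View pics/w4.png

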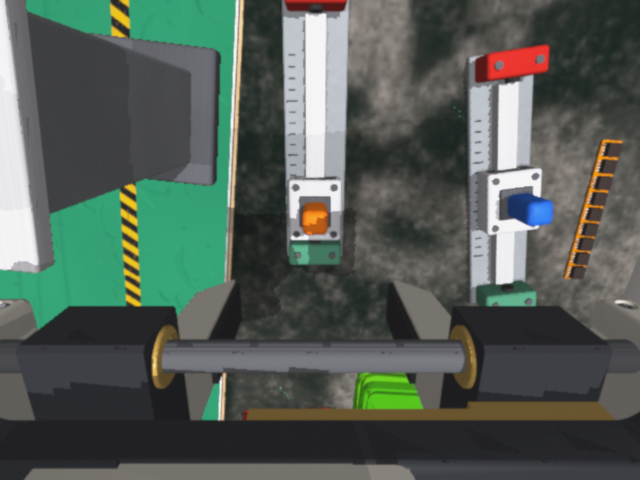

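The orange carriage (315,210) rests against the green stop (315,250). The blue carriage (510,200) is where it was, and the gripper is clear.

```bash
python3 -c "
from cell import arm
print(arm.sign_off())"
```

```text
the job is handed in; nothing more can be done
None
```

The orange-gripped carriage was run slowly to the red stop and back to the green stop, then released there; the blue one was left alone, and the job was handed in at about 10 s on the robot's clock (no verdict was returned).

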